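# Set and lock a cam hold-down on a short block in a cut-off jig

### The job

Clamp the planed wooden block in the jig on the saw table for the next cut: push it fully home against both the fence and the end stop without knocking the stop out of its setting, then set the knurled brass nut of the red cam clamp so that its lever, thrown fully over to the left, holds the block with the right force, about 140 N (120 to 160 N). The clamp was last set for thicker stock and is too loose; set right, the black grip on the lever takes about 8 N at the hardest point of the throw (6.5 N for 120, 9.5 N for 160), and squeezing beyond 220 N would dent the block. Leave the square, the wax tin and the loose offcut where they lie.

Things in the scene. Friction and masses are not known exactly. Their poses are not given: they have to be found in the camera images.
- jig: Light wooden board 205 x 270 x 15 mm, fixed, top at z = 15 mm; origin on the table near its middle, x away from the robot, y left, z up. A dark fence 20 mm high runs along y, its face at jig x = 30 mm. End stop face at jig y = -60 mm. Block home: its centre at jig (7.5, 0, 27.5) mm. The pad comes down at jig (7.5, -42) mm, 7 to 16 mm above the block while the lever is open.
- stop (a joint): The small brown wooden end stop that rides on the fence's right part: how far it has been knocked to the right (m), 0 as set. It slips at about 30 N; 2 mm is too much. It is 26 mm long, 33 mm high, and reaches 40 mm out in front of the fence.
- block: The planed wooden block to clamp, 45 (x) x 120 (y) x 25 mm, 60 to 110 g, lying on the board some 15 to 35 mm in front of the fence and 10 to 35 mm left of the stop, a little askew, long side along the fence. Origin at the centre of its underside.
- block_center (a point): Centre of the block, 12.5 mm above its underside; its axes are the block's.
- clamp: Cam hold-down screwed to the board behind the fence: grey foot, steel post and fork, red arm reaching forward over the fence. Origin at the post's foot on the board (jig (86, -42, 15) mm), axes as the jig's. With the lever open the arm's top is 61 mm and the fork's top 80 mm above this origin; the arm sinks as the lever goes over. The arm is 22 to 33 mm wide. The rubber pad hangs under its nose.
- nut_grip (a point): Middle (half height) of the knurled brass nut on the arm's nose: diameter 33 mm, 18 mm high, vertical axis, 78 mm in front of the post; a 9 mm spindle stands 7 to 17 mm out of its top. It turns in place (stiff, 0.4 Nm). Clockwise from above lowers the pad 8 mm a turn: 40 N more lock force per rad. As found it needs 1.9 to 5.9 rad clockwise. Grip it with the lever open.
- lever_grip (a point): Centre of the black barrel grip at the lever's end, 60 mm from the cam pin: 22 mm diameter, 24 mm long along the pin, turning freely on the lever. Pinch it across its flat ends (along the pin) and swing it round the pin; the fingers may keep pointing down. The 8 mm steel rod of the lever runs from it to the pin. Its axes turn with the lever.
- cam_pin (a point): Centre of the horizontal cam pin (along jig x) on which the lever turns, 71 mm above the board. Its axes are the jig's.
- cam_lever (a joint): Lever angle (rad): 0 open, grip on the right and 20 degrees above level; it goes over the top to 2.62 (stop), grip on the left, 10 degrees above level. The pad sinks 7 mm * (cos 0.69 - cos(0.69 + angle)): 12.3 mm at dead centre (2.45) and at the stop. Pad and block give 31 N per mm once touching. Friction and the return spring (12 to 14 N) alone take 1 to 2.5 N at the grip. Readings at rest are 1 N lower. Past dead centre it stays over.
- square: Bystander: steel combination square, 230 mm long, lying right of the jig. Not to be moved.
- tin: Bystander: green round wax tin, 71 mm diameter, 36 mm high, right behind the jig. Not to be moved.
- loose_offcut: Bystander: sawn wooden offcut 42 x 75 x 20 mm lying left of the jig. Not to be moved.
Mind the look-alikes: they are no part of the job. What is shaped like the block but blue is not meant.

How it is judged:
On the way, in this order (a step that is already met when the one before it is completed fails the run):
1. the block is home against the fence and the end stop (x of block_center in the frame of jig between 0.0055 and 0.0105 m and y of block_center in the frame of jig between -0.0025 and 0.002 m and z of block_center in the frame of jig below 0.0305 m and angle between the y axis of block and the y axis of jig, either way round below 0.035 rad), for 0.3 s.
2. the lever is fully over and the pad holds the block with 120 to 160 N (value of joint cam_lever above 2.55 rad and contact force between clamp and block between 120 and 160 N), for 0.3 s.
At the end, for the whole second after the job is handed in: Lever fully over (above 2.55 rad), the pad pressing the block with 120 to 160 N, the block at rest, flat and still home: within about 2.5 mm of its place against fence and stop and square to the fence within 2 degrees; the stop within 2 mm of its setting (all of step 1 and all of step 2 and value of joint stop between -0.002 and 0.002 m and linear speed of block below 0.01 m/s); the robot touches nothing.
It fails at once if the clamp squeezes the block with more than 220 N (contact force between clamp and block above 220 N).
It fails at once if the end stop is knocked more than 2 mm out of its setting (value of joint stop above 0.002 m or value of joint stop below -0.002 m).
It fails at once if the square, the tin or the loose offcut is moved by more than 15 mm (distance of any of square, tin, loose_offcut from where it was at the start of the episode above 0.015 m).
It also fails if it takes over 72 s, if anything falls off the work surface, if the arm or the gripper's body presses on something with over 40 N, if the wrist force passes 120 N, or if a joint passes its speed limit or range.

### The arm

A 7-joint arm with a two-finger parallel gripper is mounted at the origin on a cart in front of the work surface, level with it; the furniture and walls round the work are solid. World frame = base frame: x ahead of the robot, y to its left, z up, the work surface at z = 0. Lengths are in m, angles in rad, forces in N, time in s.
With the tool pointing down it reaches from about 0.4 to 0.85 m from the base axis. Payload 10.4 kg.
Tool frame: the origin (TCP) lies midway between the tips of the shut fingers; the grasp point (between the pads) lies 19 mm behind it (r.grip_depth is the distance from the TCP to the grasp point, in m); z points along the fingers, y is the line along which they close (so a half turn about z gives the same grasp; the last joint's range is limited). The gripper opens to 85 mm and grips with 20 to 120 N. Pads are 22 mm wide; open, the fingers measure 114 mm over their backs; the gripper's body (76 mm by 85 mm) begins 54 mm behind the grasp point. The pads swing forward as they close: fully open they stand 13 mm farther back than shut.
Start: joints at [-1.168, 0.332, -0.065, 1.46, 0.022, 1.35, -0.088], TCP at [0.258, 0.569, 0.231] pointing down, gripper open.
Joint ranges: [-2.6, 2.6], [-0.5, 2.12], [-1.47, 1.34], [0.16, 2.42], [-1.27, 4.41], [0.06, 2.06], [-2.6, 2.6]. Speed limits (rad/s): [2.22, 2.22, 2.79, 2.79, 3.14, 3.14, 3.14].

### API

Orientations are given as a unit quaternion [x, y, z, w].
In Python, from workcell import r gives the robot as it stands.
- The arm moves only by the tool carry_out, never from a script. Its argument "plan" is a list of rows, each a list of 3 entries, a list of its own where there are three numbers: the opening in per cent of the stroke, from 0 (shut) to 100 (fully open), then the shift along the tool's x, y, z in mm, then the turn, a rotation vector about the tool's x, y, z in degrees. A call has exactly 5 rows; each row is the pose to reach, as a shift and turn from the pose commanded when the call began, along the tool's axes at that moment; what a row does not reach only later rows make up. A row lasts 1/8 s, in which the tool goes at most 62.5 mm and 10.7 degrees, less where a joint would pass 70% of its speed; a pose out of reach is approached as far as the arm can. A call with a gripper value outside its range is refused whole. The fingers move at their own pace and stop on an object; "force" is the grip in N (left out, the last holds). Time passes only in rows, so rows that repeat a pose let the fingers close, or fill a call up. It gives the time, the measured TCP pose, the force, the opening and the grip force at its end, in the units of the state.
- r.get_obs(): the state, without advancing time (a new reading comes with each control period).
- r.snapshot(name): name is "scene" or "top" or "wrist"; returns the picture (384x512x3 uint8, red, green, blue); there is no depth.
- r.camera_model(name): a dict with "K" (3x3 intrinsics, pixels), "world_from_camera" (4x4, takes a point from camera to world coordinates). Camera axes: x right, y up, looking along -z (the intrinsics and any distortion apply to the point x, -y, -z); pixel columns grow to the right and rows downward; lengths in m; the calibration is good to about 2 mm. A picture is of the moment at which its call begins: read the wrist's pose just before it. camera_model takes no time and is no camera call; for the wrist camera it gives the pose at the moment of the call.
- r.hand_in(): hands the job in; it is judged then, once.
Trained networks look in the newest picture that a camera, given by its name, has taken for a name from the list of things; names that differ only in an ending like _2 or _b are one class to them, and where a whole thing is asked for, a point or a joint stands for the part that bears it (a point fixed in the world has none). Each returns a list of dicts, best first, with "score" (0 to 1); they miss things now and then, are a little off and sometimes report something else, mostly with a low value. They report only what shows in the picture. A call takes as long as a camera call. They do not tell look-alikes from the thing itself.
- r.masks_of(target, camera): "mask" (384x512 bool, what is visible of it) and "xy" ([column, row] in pixels, amid what is visible of it).
The state is a dict: "time_s": time; "joint_pos": joint angles; "qvel": joint speeds; "effort": joint torques, N m; "eef_pos": TCP position; "tcp_rot": TCP orientation; "wrist_force": force on the tool from outside, world axes, zero at the start; "moment": the same for the moment, N m; "width": opening from 0.0 (shut) to 1.0 (fully open); "finger_force": force on a finger pad.
Only numpy, scipy, OpenCV 4.12 (cv2) and the standard library are available. Lean on these libraries where they do the work, as an engineer would, in place of code of your own. Each camera call takes 0.05 s, during which the arm holds its last target. There are 200 camera calls.

## Working session

There is one attempt and no reset: what is moved stays moved. The work goes in short steps, Python scripts to look and compute and a tool call to move; the robot and the scene stay as the last step left them, time stands still between calls to the robot, and variables do not carry over. Pictures are saved under pics/ and viewed, at most 10 in all, crops included, and the job is handed in when it is done.

Besides the shell and the picture viewer there is one more tool, called after "Emit:" by a JSON object that holds its "fn" and its "kwargs". carry_out: Moves the arm, as the interface text tells. Its arguments: {"type":"object","properties":{"plan":{"type":"array"},"force":{"type":"number"}},"required":["plan"]}

```bash
mkdir -p pics; cat > h.py <<'E'
import numpy as np, cv2
from scipy.spatial.transform import Rotation as R
from workcell import r
def snap(n,f=None):
    im=r.snapshot(n)
    if f: cv2.imwrite('pics/'+f,im[...,::-1])
    return im
def ray(n,uv):
    c=r.camera_model(n);K=np.array(c['K']);T=np.array(c['world_from_camera'])
    d=np.array([(uv[0]-K[0,2])/K[0,0],-(uv[1]-K[1,2])/K[1,1],-1.])
    return T[:3,3],T[:3,:3]@d
def at_z(n,uv,z):
    o,d=ray(n,uv);return o+d*(z-o[2])/d[2]
def proj(n,p):
    c=r.camera_model(n);K=np.array(c['K']);T=np.array(c['world_from_camera'])
    q=T[:3,:3].T@(np.array(p)-T[:3,3]);return K[0,2]+K[0,0]*q[0]/-q[2],K[1,2]-K[1,1]*q[1]/-q[2]
def tool(p):
    "world point -> tool-frame offset mm"
    o=r.get_obs();return R.from_quat(o['tcp_rot']).inv().apply(np.array(p)-o['eef_pos'])*1000
E
python3 - <<'E'
from h import *
a=snap('top');b=snap('scene')
cv2.imwrite('pics/a.png',cv2.resize(a[...,::-1],(800,600)));cv2.imwrite('pics/b.png',cv2.resize(b[...,::-1],(800,600)))
print(r.get_obs()); 
for n in('top','scene'):
  c=r.camera_model(n);print(n,c)
  for t in('jig','block','clamp','nut_grip','lever_grip','stop','square','tin','loose_offcut','cam_pin'):
    for m in r.masks_of(t,n)[:3]:
      ys,xs=np.nonzero(m['mask']);print(t,round(m['score'],2),np.round(m['xy']),len(xs),xs.min(),xs.max(),ys.min(),ys.max())
E
```

```text
{'time_s': 0.1, 'joint_pos': array([-1.16757652,  0.33278409, -0.06469709,  1.46084503,  0.02156571,
        1.34989673, -0.08850718]), 'qvel': array([-0.00057514, -0.00113339, -0.00022493, -0.00329017,  0.00052738,
       -0.000297  ,  0.00016424]), 'effort': array([ 1.45556714e-03, -6.26750779e+01,  4.90953110e-02, -3.92426348e+01,
        1.63747149e-02,  7.03606551e-03, -6.24327231e-05]), 'eef_pos': array([0.25802448, 0.56889008, 0.2306167 ]), 'tcp_rot': array([ 2.11304222e-01,  9.77420146e-01, -6.08239271e-04, -1.19420649e-04]), 'wrist_force': array([ 0.34835959, -0.74358201,  0.63688365]), 'moment': array([0.01201973, 0.03710772, 0.01482411]), 'finger_force': 0.0, 'width': 0.9973867151040062}
top {'K': array([[442.46261557,   0.        , 257.07363919],
       [  0.        , 442.46261557, 191.44205489],
       [  0.        ,   0.        ,   1.        ]]), 'world_from_camera': array([[-0.01524036,  0.99381752, -0.10997484,  0.48510543],
       [-0.99964509, -0.01754781, -0.02004431, -0.0525094 ],
       [-0.02185021,  0.10963032,  0.99373224,  1.15554653],
       [ 0.        ,  0
[... 882 characters left out ...]
5,  0.54987767, -0.451636  , -0.57129264],
       [ 0.01457006,  0.64568232,  0.76346713,  0.96985247],
       [ 0.        ,  0.        ,  0.        ,  1.        ]])}
jig 0.75 [250. 229.] 5384 184 309 171 273
block 0.93 [175. 152.] 664 159 198 135 165
block 0.87 [232. 213.] 850 211 254 195 232
block 0.7 [249. 229.] 5210 184 308 172 271
clamp 0.9 [269. 200.] 764 249 297 184 218
nut_grip 0.69 [331. 233.] 728 317 346 216 246
nut_grip 0.68 [254. 211.] 116 249 261 203 214
lever_grip 0.47 [286. 191.] 217 269 298 183 202
stop 0.78 [266. 223.] 304 256 277 212 237
square 0.74 [297. 287.] 1360 265 333 246 313
loose_offcut 0.7 [170. 191.] 414 156 185 181 199
cam_pin 0.65 [274. 201.] 842 249 298 183 219
```

View pics/a.png

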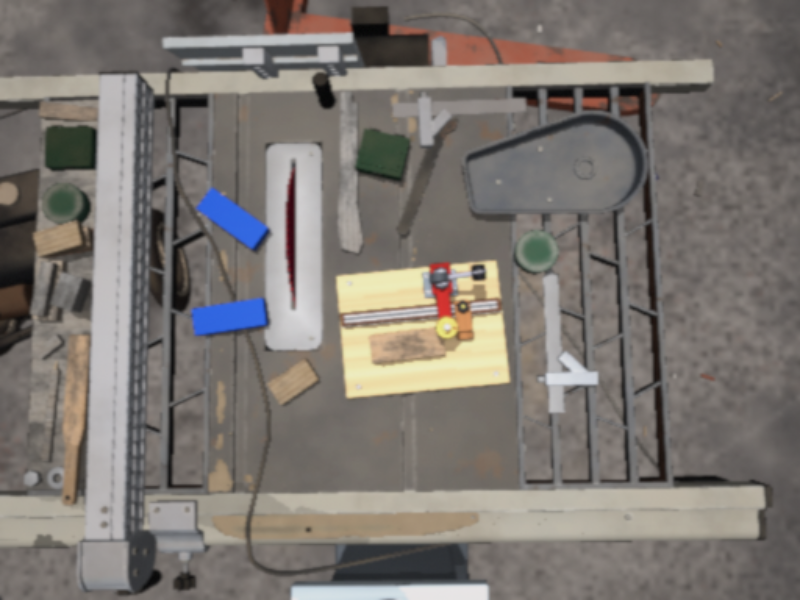

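View pics/b.png

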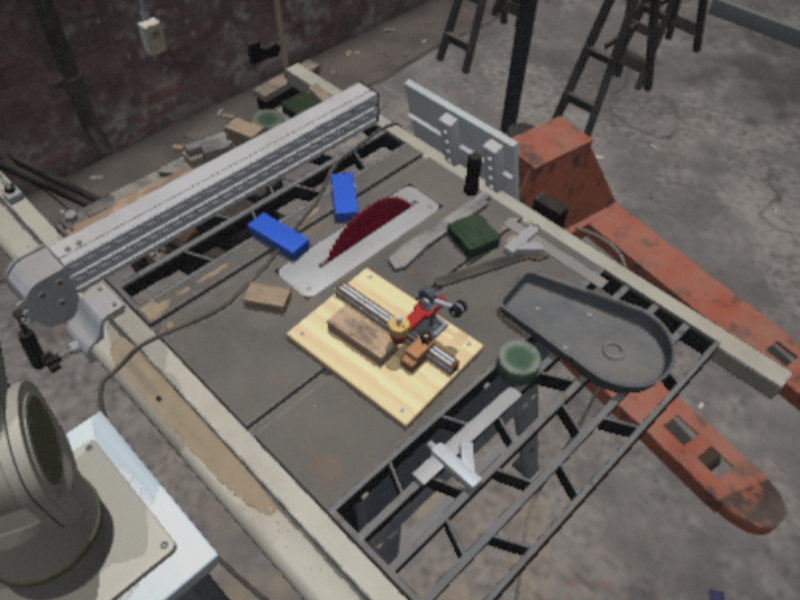

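```bash
python3 - <<'E'
from h import *
a=snap('top')
for i,z in((0,.015),(2,.04)):
  m=r.masks_of(['jig','','block'][i],'top')[i]['mask'].astype('uint8')
  c=max(cv2.findContours(m,0,2)[0],key=cv2.contourArea)[:,0]
  P=np.array([at_z('top',p,z)[:2] for p in c])*1000
  (x,s,an)=cv2.minAreaRect(P.astype('f4'));print(x,s,an);print(np.round(cv2.boxPoints((x,s,an))))
for n,uv,z in(('stop',[297,203],.048),('nut?',[281,207],.07),('lev',[303,174],.10),('clamp',[286,183],.086)):print(n,np.round(at_z('top',uv,z),3))
E
```

```text
(562.74365234375, -62.35182189941406) (204.29942321777344, 269.45721435546875) 4.724647045135498
[[ 450.   64.]
 [ 472. -205.]
 [ 676. -188.]
 [ 653.   80.]]
(747.0247192382812, 246.9035186767578) (124.55244445800781, 45.861995697021484) 55.27252197265625
[[693. 209.]
 [730. 183.]
 [801. 285.]
 [764. 311.]]
stop [ 0.577 -0.13   0.048]
nut? [ 0.566 -0.089  0.07 ]
lev [ 0.642 -0.142  0.1  ]
clamp [ 0.623 -0.102  0.086]
```

Top view (800×600): the jig is at (420,330) and the brown block at (407,347). The nut is at (447,327), the stop at (463,320) and the lever grip at (478,272). The two blue blocks at left are look-alikes. I'm moving over the jig.

Emit:
{"fn": "carry_out", "kwargs": {"plan": [[100,[-43,-39,-8],[0,0,0]],[100,[-86,-78,-16],[0,0,0]],[100,[-130,-118,-24],[0,0,0]],[100,[-172,-157,-32],[0,0,0]],[100,[-215,-196,-40],[0,0,0]]]}}

```text
time_s: 1.88
eef_pos: [0.3735, 0.3001, 0.2718]
tcp_rot: [0.211, 0.977, 0.0, 0.0]
wrist_force: [1.2, 0.5, 0.9]
width: 1.003
finger_force: 0.0
```

Emit:
{"fn": "carry_out", "kwargs": {"plan": [[100,[-43,-39,-2],[0,0,-6]],[100,[-86,-78,-4],[0,0,-12]],[100,[-130,-118,-6],[0,0,-18]],[100,[-172,-157,-8],[0,0,-24]],[100,[-215,-196,-10],[0,0,-29.1]]]}}

```text
time_s: 2.5
eef_pos: [0.4883, 0.0328, 0.2817]
tcp_rot: [-0.043, 0.999, 0.0, 0.0]
wrist_force: [1.5, 0.6, -0.2]
width: 1.001
finger_force: 0.0
```

```bash
python3 - <<'E'
from h import *
o=r.get_obs();print(o['time_s'],o['eef_pos'],o['tcp_rot'],o['joint_pos'],R.from_quat(o['tcp_rot']).as_matrix()[:,0])
print(tool([.51,-.06,.28]))
b=snap('wrist');cv2.imwrite('pics/c.png',cv2.resize(b[...,::-1],(800,600)))
print(r.camera_model('wrist'))
E
```

```text
2.5 [0.48830643 0.0328311  0.28174205] [-4.27237481e-02  9.99086751e-01  3.23514187e-04  4.91269863e-04] [-0.60047392 -0.01358199  0.44024488  1.75072414  0.00533636  1.40210628
  1.49511513] [-0.99634888 -0.08536914 -0.00100929]
[-13.68769492 -94.34521194   1.69883847]
{'K': array([[297.48957616,   0.        , 256.87526765],
       [  0.        , 297.48957616, 190.40007527],
       [  0.        ,   0.        ,   1.        ]]), 'world_from_camera': array([[-0.08330842, -0.96108151, -0.2634047 ,  0.42397184],
       [ 0.99651892, -0.08117309, -0.01899914,  0.01940717],
       [-0.00312165, -0.26407056,  0.96449831,  0.4255687 ],
       [ 0.        ,  0.        ,  0.        ,  1.        ]])}
```

View pics/c.png

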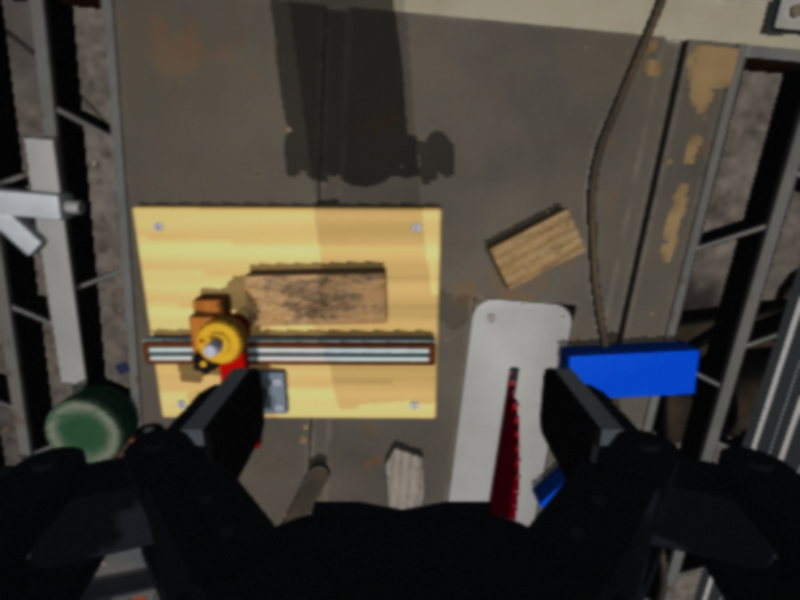

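Wrist view: the jig corners are at about (133,207), (441,207), (436,417) and (163,417). The block is at (318,297), the stop at (210,310), and the nut with its spindle at (220,340). The fence runs along row 345.

```bash
python3 - <<'E'
from h import *
b=snap('wrist')
up=lambda p:np.array(p)*.64
C=np.array([at_z('wrist',up(p),.015)[:2] for p in((133,207),(441,207),(436,417),(163,417))])*1000
print(np.round(C,1),C.mean(0))
for t in('jig','block','stop','nut_grip'):
  for k in r.masks_of(t,'wrist')[:3]:
    m=k['mask'].astype('uint8');c=max(cv2.findContours(m,0,2)[0],key=cv2.contourArea)[:,0]
    z={'jig':.015,'block':.04,'stop':.048,'nut_grip':.09}[t]
    P=np.array([at_z('wrist',p,z)[:2] for p in c])*1000
    q=cv2.minAreaRect(P.astype('f4'));print(t,round(k['score'],2),k['xy'],m.sum(),q);print(np.round(cv2.boxPoints(q)).tolist())
for p,z in(((290,336),.035),((290,342),.035),((410,335),.035),((210,297),.048),((194,297),.048),((230,297),.048),((213,347),.11)):print(p,np.round(at_z('wrist',up(p),z)*1000,1))
E
```

```text
[[ 471.3 -208.3]
 [ 451.    58.8]
 [ 653.8   73.9]
 [ 674.6 -194.3]] [562.67189877 -67.46417501]
jig 0.57 [207.7, 205.3] 19229 ((558.1730346679688, -58.65980529785156), (204.29408264160156, 276.27203369140625), 4.041565895080566)
[[447.0, 72.0], [466.0, -204.0], [670.0, -189.0], [650.0, 86.0]]
block 0.93 [410.8, 234.9] 2800 ((575.4586791992188, 252.61502075195312), (53.630157470703125, 124.08821868896484), 7.414812088012695)
[[541.0, 311.0], [557.0, 188.0], [610.0, 195.0], [594.0, 318.0]]
block 0.76 [207.7, 186.4] 3201 ((528.4124145507812, -27.384803771972656), (49.39342498779297, 120.97002410888672), 5.678177356719971)
[[498.0, 30.0], [510.0, -90.0], [559.0, -85.0], [547.0, 35.0]]
stop 0.86 [141.7, 195.6] 561 ((563.6224975585938, -117.26175689697266), (30.00641632080078, 73.18855285644531), 77.01810455322266)
[[525.0, -124.0], [596.0, -140.0], [603.0, -111.0], [531.0, -94.0]]
stop 0.24 [208.4, 188.3] 3081 ((525.792724609375, -25.379642486572266), (48.01368713378906, 116.6531982421875), 5.650081157684326)
[[496.0, 30.0], [508.0, -86.0], [555.0, -81.0], [544.0, 35.0]]
nut_grip 0.58 [152.8, 213.0] 765 ((554.0009765625, -86.99488830566406), (37.55554962158203, 41.02912902832031), 45.734130859375)
[[526.0, -86.0], [556.0, -115.0], [582.0, -88.0], [552.0, -59.0]]
(290, 336) [570.5 -57.   35. ]
(290, 342) [576.2 -56.9  35. ]
(410, 335) [560.7  49.2  35. ]
(210, 297) [ 536.3 -121.8   48. ]
(194, 297) [ 537.4 -135.2   48. ]
(230, 297) [ 534.9 -105.1   48. ]
(213, 347) [554.9 -95.6 110. ]
```

Emit:
{"fn": "carry_out", "kwargs": {"plan": [[60,[4,-12,58],[0,0,0]],[60,[8,-24,116],[0,0,0]],[60,[12,-38,174],[0,0,0]],[60,[16,-52,225],[0,0,0]],[60,[16,-52,258],[0,0,0]]]}}

```text
time_s: 3.42
eef_pos: [0.4746, -0.0181, 0.0211]
tcp_rot: [-0.041, 0.999, -0.0, -0.001]
wrist_force: [0.7, 0.3, 0.5]
width: 0.601
finger_force: 0.0
```

```bash
python3 - <<'E'
from h import *
o=r.get_obs();print(o['time_s'],o['eef_pos'],o['wrist_force'],o['width'],o['joint_pos'])
b=snap('wrist');cv2.imwrite('pics/d.png',cv2.resize(b[...,::-1],(800,600)))
E
```

```text
3.425 [ 0.47463287 -0.01814948  0.0210734 ] [0.739821   0.27505383 0.48550123] 0.6009700415089242 [-0.49068808  0.26456631  0.47857964  2.0798815  -0.16309522  0.8347016
  1.73721213]
```

View pics/d.png

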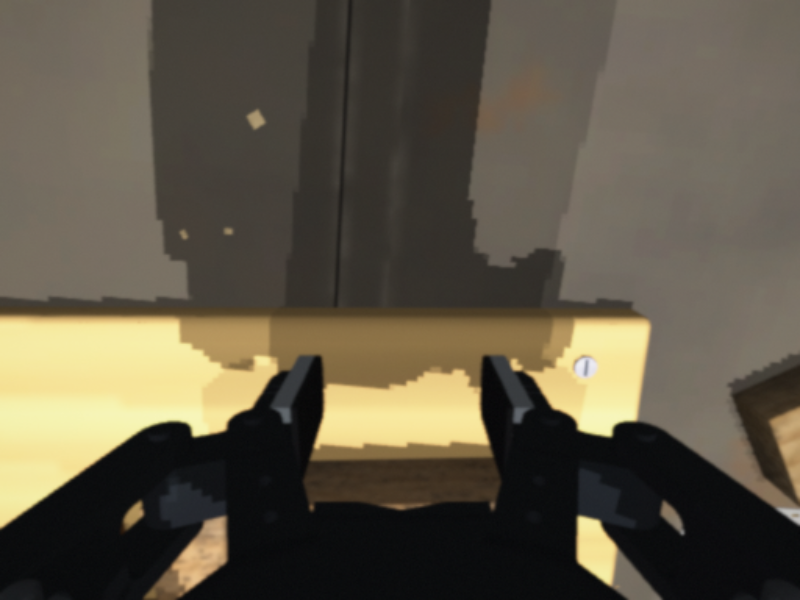

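The fingers straddle the near face of the block, whose edge shows at row 460. I'm pushing forward.

Emit:
{"fn": "carry_out", "kwargs": {"plan": [[60,[-8,0,0],[0,0,0]],[60,[-15,0,0],[0,0,0]],[60,[-21,0,0],[0,0,0]],[60,[-27,0,0],[0,0,0]],[60,[-32,0,0],[0,0,0]]]}}

```text
time_s: 4.1
eef_pos: [0.5086, -0.0158, 0.0236]
tcp_rot: [-0.041, 0.999, 0.0, 0.0]
wrist_force: [-0.7, -0.6, 0.2]
width: 0.599
finger_force: 0.4
```

Emit:
{"fn": "carry_out", "kwargs": {"plan": [[60,[-1,0,0],[0,0,0]],[60,[-2,0,0],[0,0,0]],[60,[-3,0,0],[0,0,0]],[60,[-3,0,0],[0,0,0]],[60,[-3,0,0],[0,0,0]]]}}

```text
time_s: 4.72
eef_pos: [0.5111, -0.0156, 0.0233]
tcp_rot: [-0.041, 0.999, 0.0, 0.0]
wrist_force: [0.8, 0.3, -0.3]
width: 0.6
finger_force: 0.0
```

Emit:
{"fn": "carry_out", "kwargs": {"plan": [[60,[-1,0,0],[0,0,0]],[60,[-2,0,0],[0,0,0]],[60,[-3,0,0],[0,0,0]],[60,[-3,0,0],[0,0,0]],[60,[-3,0,0],[0,0,0]]]}}

```text
time_s: 5.35
eef_pos: [0.5141, -0.0154, 0.0233]
tcp_rot: [-0.041, 0.999, 0.0, 0.0]
wrist_force: [-0.2, -1.0, -0.6]
width: 0.602
finger_force: 0.0
```

Emit:
{"fn": "carry_out", "kwargs": {"plan": [[60,[-1,0,0],[0,0,0]],[60,[-2,0,0],[0,0,0]],[60,[-3,0,0],[0,0,0]],[60,[-3,0,0],[0,0,0]],[60,[-3,0,0],[0,0,0]]]}}

```text
time_s: 5.98
eef_pos: [0.5171, -0.0151, 0.0233]
tcp_rot: [-0.041, 0.999, 0.0, 0.0]
wrist_force: [-1.0, 0.8, 0.3]
width: 0.599
finger_force: 0.0
```

Emit:
{"fn": "carry_out", "kwargs": {"plan": [[60,[-1,0,0],[0,0,0]],[60,[-2,0,0],[0,0,0]],[60,[-3,0,0],[0,0,0]],[60,[-4,0,0],[0,0,0]],[60,[-4,0,0],[0,0,0]]]}}

```text
time_s: 6.6
eef_pos: [0.5172, -0.0154, 0.0224]
tcp_rot: [-0.041, 0.999, 0.0, -0.004]
wrist_force: [-16.9, -0.5, 11.6]
width: 0.596
finger_force: 8.5
```

```bash
python3 - <<'E'
from h import *
o=r.get_obs();print(o['time_s'],o['eef_pos'],o['wrist_force'])
a=snap('top');b=snap('scene')
A=cv2.resize(a[150:270,200:340,::-1],None,fx=5,fy=5)[:,:, :]
B=cv2.resize(b[165:280,180:315,::-1],None,fx=5,fy=5)
cv2.imwrite('pics/e.png',cv2.resize(np.vstack([A[:,:675],B])[:, :],(338*2,590)))
E
```

```text
6.6 [ 0.51723139 -0.01543111  0.02237868] [-16.94919535  -0.46589806  11.63525786]
```

View pics/e.png

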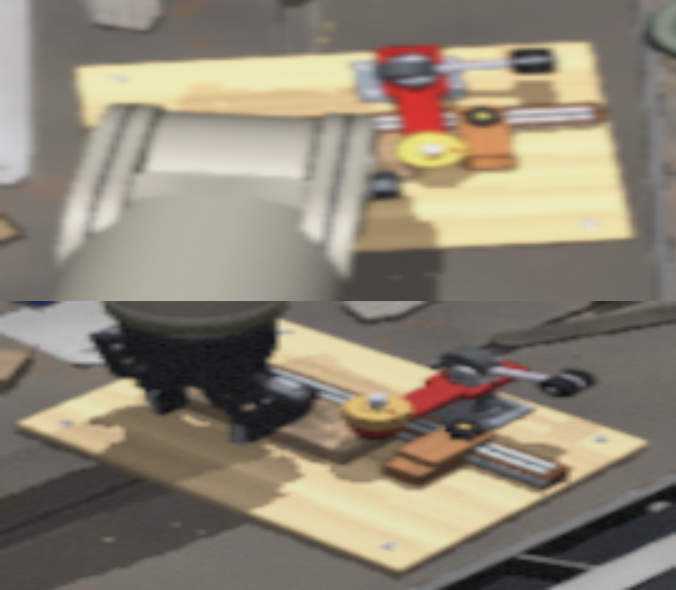

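The push gave −17 N, so the block is against the fence, and the top and scene crop shows it flush there. Next I back off, lift, shut the fingers and move round to the left end.

Emit:
{"fn": "carry_out", "kwargs": {"plan": [[60,[8,0,0],[0,0,0]],[40,[12,10,-50],[0,0,0]],[0,[0,40,-80],[0,0,0]],[0,[-18,65,-110],[0,0,0]],[0,[-32,80,-110],[0,0,0]]]}}

```text
time_s: 7.32
eef_pos: [0.5485, 0.0695, 0.1359]
tcp_rot: [-0.042, 0.999, 0.001, 0.003]
wrist_force: [0.7, -0.5, -0.2]
width: 0.001
finger_force: 0.0
```

```bash
python3 - <<'E'
from h import *
o=r.get_obs();print(o['time_s'],o['eef_pos'],o['wrist_force'],o['width'])
b=snap('wrist')
cv2.imwrite('pics/f.png',cv2.resize(b[...,::-1],(800,600)))
cv2.imwrite('pics/f2.png',b[...,::-1])
for k in r.masks_of('block','wrist')[:2]:
    m=k['mask'].astype('uint8');c=max(cv2.findContours(m,0,2)[0],key=cv2.contourArea)[:,0]
    P=np.array([at_z('wrist',p,.04)[:2] for p in c])*1000
    q=cv2.minAreaRect(P.astype('f4'));print(round(k['score'],2),k['xy'],m.sum(),q);print(np.round(cv2.boxPoints(q)).tolist())
E
```

```text
7.325 [0.54850982 0.06953954 0.13585733] [ 0.65512232 -0.49213339 -0.21513105] 0.0006174893708182375
0.92 [133.1, 183.5] 8508 ((548.3993530273438, -33.297061920166016), (48.91361618041992, 123.0959701538086), 4.857288837432861)
[[519.0, 26.0], [529.0, -97.0], [578.0, -93.0], [568.0, 30.0]]
0.58 [446.6, 237.9] 6984 ((574.3391723632812, 236.32005310058594), (51.5119743347168, 117.8353500366211), 7.595554828643799)
[[541.0, 291.0], [557.0, 175.0], [608.0, 181.0], [592.0, 298.0]]
```

View pics/f.png

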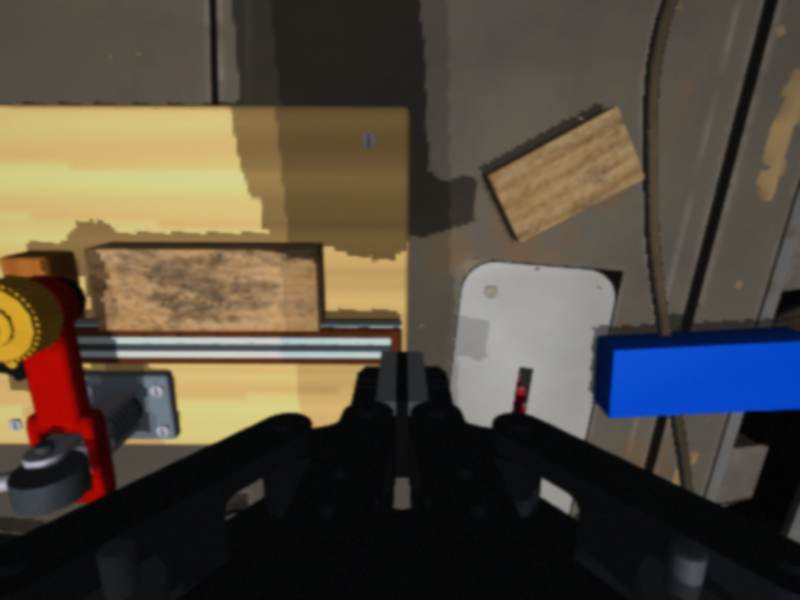

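The block is flush to the fence. Its left end is at column 319 and its right end near column 95, with a small gap to the stop edge at about column 76.

```bash
python3 - <<'E'
from h import *
up=lambda p:np.array(p)*.64
for p,z in(((76,262),.048),((74,250),.048),((319,290),.04),((323,290),.03),((90,290),.04),((104,290),.04),((408,108),.015),((22,322),.09),((0,322),.09)):print(p,np.round(at_z('wrist',up(p),z)*1000,1))
print(tool([.541,.052,.023]),tool([.541,.028,.023]))
E
```

```text
(76, 262) [538.6 -94.3  48. ]
(74, 250) [532.6 -94.7  48. ]
(319, 290) [544.9  25.9  40. ]
(323, 290) [547.4  26.4  30. ]
(90, 290) [555.1 -94.   40. ]
(104, 290) [554.5 -86.7  40. ]
(408, 108) [449.1  64.6  15. ]
(22, 322) [556.  -90.5  90. ]
(0, 322) [556.8 -99.8  90. ]
[  7.79757948 -17.15707593 110.02474351] [  9.83444286 -41.07048217 110.010969  ]
```

Emit:
{"fn": "carry_out", "kwargs": {"plan": [[0,[8,-10,40],[0,0,0]],[0,[8,-14,80],[0,0,0]],[0,[8,-14,110],[0,0,0]],[0,[8,-17,110],[0,0,0]],[0,[8,-20,110],[0,0,0]]]}}

```text
time_s: 8.05
eef_pos: [0.5403, 0.046, 0.024]
tcp_rot: [-0.041, 0.999, -0.0, 0.0]
wrist_force: [-0.5, -0.2, -0.3]
width: -0.001
finger_force: 0.0
```

Emit:
{"fn": "carry_out", "kwargs": {"plan": [[0,[0,-3,0],[0,0,0]],[0,[0,-6,0],[0,0,0]],[0,[0,-9,0],[0,0,0]],[0,[0,-12,0],[0,0,0]],[0,[0,-14,0],[0,0,0]]]}}

```text
time_s: 8.68
eef_pos: [0.5412, 0.033, 0.0234]
tcp_rot: [-0.041, 0.999, 0.0, 0.0]
wrist_force: [-0.8, 0.7, 0.9]
width: -0.002
finger_force: 0.4
```

```bash
python3 - <<'E'
from h import *
b=snap('wrist');t=snap('top')
A=cv2.resize(b[...,::-1],(600,450))
B=cv2.resize(t[160:250,220:320,::-1],(500,450))
cv2.imwrite('pics/g.png',cv2.resize(np.hstack([A,B]),(800,327)))
for k in r.masks_of('stop','top')[:1]:
    m=k['mask'].astype('uint8');c=max(cv2.findContours(m,0,2)[0],key=cv2.contourArea)[:,0]
    P=np.array([at_z('top',p,.048)[:2] for p in c])*1000
    q=cv2.minAreaRect(P.astype('f4'));print(k['score'],np.round(cv2.boxPoints(q)).tolist())
E
```

```text
0.73 [[546.0, -139.0], [604.0, -141.0], [605.0, -115.0], [547.0, -114.0]]
```

View pics/g.png

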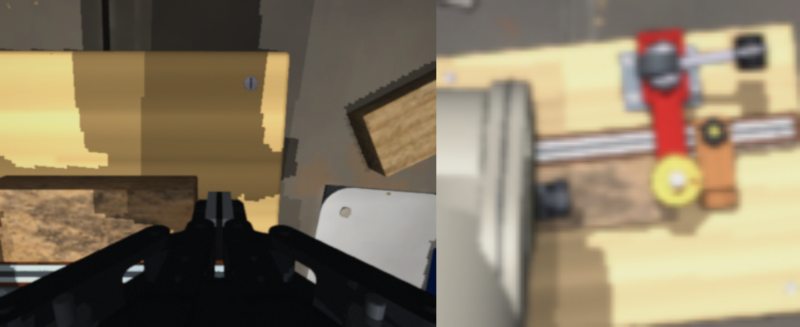

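The fingers are just at the block's left end. The stop face is at y ≈ −0.115, so about 15 mm remain.

Emit:
{"fn": "carry_out", "kwargs": {"plan": [[0,[0,-3,0],[0,0,0]],[0,[0,-5,0],[0,0,0]],[0,[0,-7,0],[0,0,0]],[0,[0,-9,0],[0,0,0]],[0,[0,-10,0],[0,0,0]]]}}

```text
time_s: 9.45
eef_pos: [0.542, 0.0228, 0.0233]
tcp_rot: [-0.041, 0.999, 0.0, 0.0]
wrist_force: [-0.4, -0.1, -0.2]
width: -0.002
finger_force: 0.2
```

Emit:
{"fn": "carry_out", "kwargs": {"plan": [[0,[0,-1,0],[0,0,0]],[0,[0,-2,0],[0,0,0]],[0,[0,-3,0],[0,0,0]],[0,[0,-3,0],[0,0,0]],[0,[0,-3,0],[0,0,0]]]}}

```text
time_s: 10.07
eef_pos: [0.5422, 0.02, 0.0233]
tcp_rot: [-0.041, 0.999, 0.0, 0.0]
wrist_force: [0.4, -0.3, 0.4]
width: 0.002
finger_force: 0.0
```

Emit:
{"fn": "carry_out", "kwargs": {"plan": [[0,[0,-1,0],[0,0,0]],[0,[0,-2,0],[0,0,0]],[0,[0,-3,0],[0,0,0]],[0,[0,-3,0],[0,0,0]],[0,[0,-3,0],[0,0,0]]]}}

```text
time_s: 10.7
eef_pos: [0.5425, 0.017, 0.0233]
tcp_rot: [-0.041, 0.999, 0.0, 0.0]
wrist_force: [-0.4, -0.5, 1.4]
width: -0.003
finger_force: 0.0
```

```bash
python3 - <<'E'
from h import *
o=r.get_obs();print(o['eef_pos'],o['wrist_force'])
t=snap('top');b=snap('wrist')
for n in('top','wrist'):
  for k in r.masks_of('block',n)[:3]:
    m=k['mask'].astype('uint8')
    c=max(cv2.findContours(m,0,2)[0],key=cv2.contourArea)[:,0]
    P=np.array([at_z(n,p,.04)[:2] for p in c])*1000
    q=cv2.minAreaRect(P.astype('f4'));print(n,k['score'],k['xy'],np.round(cv2.boxPoints(q)).tolist())
E
```

```text
[0.54245869 0.01697689 0.02328555] [-0.35360153 -0.484085    1.38628883]
top 0.83 [148.3, 141.3] [[691.0, 209.0], [730.0, 181.0], [803.0, 283.0], [764.0, 311.0]]
top 0.77 [145.7, 203.5] [[552.0, 307.0], [569.0, 185.0], [616.0, 192.0], [600.0, 314.0]]
top 0.76 [273.1, 216.3] [[529.0, -32.0], [536.0, -117.0], [582.0, -114.0], [574.0, -28.0]]
wrist 0.86 [92.2, 248.0] [[518.0, 3.0], [528.0, -112.0], [581.0, -108.0], [572.0, 8.0]]
```

Emit:
{"fn": "carry_out", "kwargs": {"plan": [[0,[0,-0.5,0],[0,0,0]],[0,[0,-1,0],[0,0,0]],[0,[0,-1.5,0],[0,0,0]],[0,[0,-2,0],[0,0,0]],[0,[0,-2,0],[0,0,0]]]}}

```text
time_s: 11.52
eef_pos: [0.5426, 0.0162, 0.0233]
tcp_rot: [-0.042, 0.999, 0.001, 0.0]
wrist_force: [0.1, 5.5, -0.1]
width: -0.001
finger_force: 2.7
```

Emit:
{"fn": "carry_out", "kwargs": {"plan": [[0,[0,-0.5,0],[0,0,0]],[0,[0,-1,0],[0,0,0]],[0,[0,-1.5,0],[0,0,0]],[0,[0,-2,0],[0,0,0]],[0,[0,-2,0],[0,0,0]]]}}

```text
time_s: 12.15
eef_pos: [0.5427, 0.016, 0.0233]
tcp_rot: [-0.042, 0.999, 0.002, -0.0]
wrist_force: [-1.2, 10.6, 0.2]
width: 0.002
finger_force: 5.6
```

The stop is touched at 10 N with no slip, so the block is home. Backing off and going above the nut.

Emit:
{"fn": "carry_out", "kwargs": {"plan": [[0,[0,6,0],[0,0,0]],[0,[0,8,-55],[0,0,0]],[50,[0,-10,-112],[0,0,0]],[70,[-3,-60,-145],[0,0,0]],[70,[-5,-114,-167],[0,0,0]]]}}

```text
time_s: 12.78
eef_pos: [0.5577, -0.1016, 0.1924]
tcp_rot: [-0.042, 0.999, -0.0, 0.001]
wrist_force: [1.1, -0.0, 0.5]
width: 0.641
finger_force: 0.0
```

```bash
python3 - <<'E'
from h import *
o=r.get_obs();print(o['time_s'],o['eef_pos'],o['wrist_force'],o['width'],o['joint_pos'][6])
b=snap('wrist');cv2.imwrite('pics/i.png',cv2.resize(b[...,::-1],(800,600)))
for t,z in(('nut_grip',.094),('block',.04),('lever_grip',.1)):
  for k in r.masks_of(t,'wrist')[:2]:
    m=k['mask'].astype('uint8');c=max(cv2.findContours(m,0,2)[0],key=cv2.contourArea)[:,0]
    P=np.array([at_z('wrist',p,z)[:2] for p in c])*1000
    q=cv2.minAreaRect(P.astype('f4'));print(t,k['score'],np.array(k['xy'])/.64,q,np.round(cv2.boxPoints(q)).tolist())
print(proj('wrist',[.558,-.0973,.094]))
E
```

```text
12.775 [ 0.55773417 -0.10158119  0.19244405] [ 1.11990165 -0.03688888  0.47403131] 0.6405606421257513 1.8699911971941299
nut_grip 0.79 [409.84375 293.125  ] ((557.22802734375, -106.16609191894531), (34.18840789794922, 33.94316864013672), 4.234838008880615) [[539.0, -91.0], [541.0, -124.0], [576.0, -122.0], [573.0, -88.0]]
block 0.97 [482.03125 267.34375] ((552.6015625, -61.09410858154297), (49.7558479309082, 120.48445892333984), 4.337161540985107) [[523.0, -3.0], [532.0, -123.0], [582.0, -119.0], [573.0, 1.0]]
block 0.69 [759.53125 196.09375] ((487.6542663574219, 115.6351089477539), (44.37150955200195, 53.336944580078125), 32.52199172973633) [[455.0, 126.0], [483.0, 81.0], [521.0, 105.0], [492.0, 150.0]]
lever_grip 0.66 [386.875 436.875] ((636.3560791015625, -115.17459869384766), (30.432537078857422, 83.51010131835938), 15.463610649108887) [[611.0, -79.0], [633.0, -159.0], [662.0, -151.0], [640.0, -71.0]]
(np.float64(262.34704785701507), np.float64(193.11263714974353))
```

View pics/i.png

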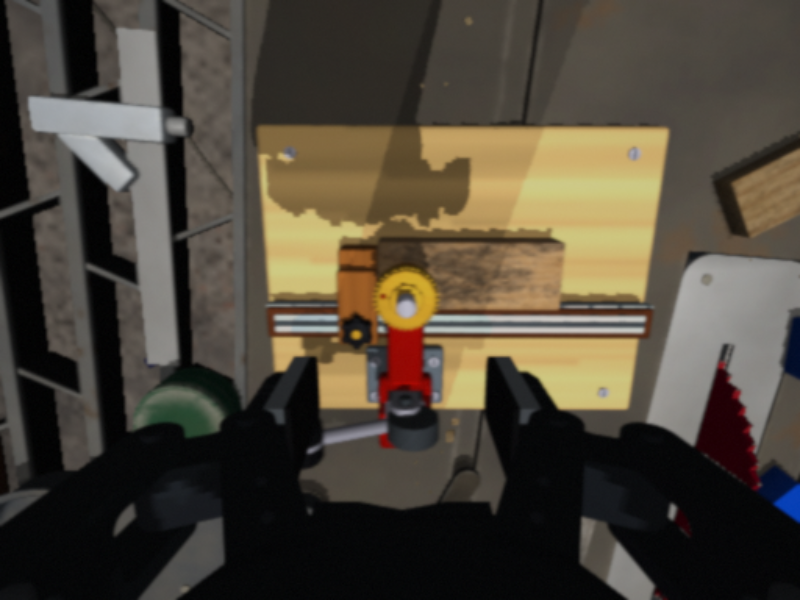

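The nut is at (405,297) with its spindle, directly ahead of the fingers. The block sits flush against both the fence and the stop. I'm descending onto the nut with a pre-turn.

Emit:
{"fn": "carry_out", "kwargs": {"plan": [[65,[0,-3.5,25],[0,0,-9]],[65,[0,-3.5,50],[0,0,-18]],[65,[0,-3.5,75],[0,0,-27]],[65,[0,-3.5,98],[0,0,-35]],[65,[0,-3.5,115],[0,0,-35]]]}}

```text
time_s: 13.6
eef_pos: [0.5567, -0.1022, 0.0735]
tcp_rot: [-0.34, 0.94, 0.001, -0.001]
wrist_force: [-0.9, 0.8, 1.2]
width: 0.651
finger_force: 0.0
```

Emit:
{"fn": "carry_out", "kwargs": {"plan": [[20,[0,0,0],[0,0,0]],[20,[0,0,0],[0,0,0]],[20,[0,0,0],[0,0,0]],[20,[0,0,0],[0,0,0]],[20,[0,0,0],[0,0,0]]], "force": 90}}

```text
time_s: 14.22
eef_pos: [0.5549, -0.1009, 0.0749]
tcp_rot: [-0.339, 0.941, 0.003, -0.002]
wrist_force: [-12.7, 8.2, 2.8]
width: 0.353
finger_force: 88.5
```

```bash
python3 - <<'E'
from h import *
o=r.get_obs();print(o)
E
```

```text
{'time_s': 14.225, 'joint_pos': array([-0.27658779,  0.36423384,  0.45054576,  1.81455921, -0.18716885,
        1.01098553,  2.51238337]), 'qvel': array([ 6.99978383e-05, -5.89855796e-05, -6.40069574e-05, -7.42350949e-04,
        1.19281511e-03, -1.25255912e-03, -3.08270741e-04]), 'effort': array([ 3.37706789e+00, -5.36590791e+01,  1.06973532e+01, -3.94037139e+01,
        1.41320441e+00, -4.45923105e+00, -8.02067632e-03]), 'eef_pos': array([ 0.5548964 , -0.10090957,  0.07490056]), 'tcp_rot': array([-0.33932373,  0.94066313,  0.00268282, -0.00225494]), 'wrist_force': array([-12.70707401,   8.18946829,   2.8380966 ]), 'moment': array([1.71428225, 2.48455749, 0.01587185]), 'finger_force': 88.5072095983196, 'width': 0.3525071213164299}
```

Emit:
{"fn": "carry_out", "kwargs": {"plan": [[20,[0,2.5,0],[0,0,0]],[20,[0,2.5,0],[0,0,5]],[20,[0,2.5,0],[0,0,15]],[20,[0,2.5,0],[0,0,25]],[20,[0,2.5,0],[0,0,35]]]}}

```text
time_s: 14.85
eef_pos: [0.5541, -0.0989, 0.075]
tcp_rot: [-0.038, 0.999, 0.002, -0.002]
wrist_force: [-9.0, 8.9, 0.9]
width: 0.356
finger_force: 90.2
```

```bash
python3 - <<'E'
from h import *
o=r.get_obs();print(o['eef_pos'],o['wrist_force'],o['moment'],o['width'],o['joint_pos'][6])
E
```

```text
[ 0.55408591 -0.09892099  0.074978  ] [-8.98035236  8.94719314  0.86685876] [1.95109126 1.9380271  0.46578074] 0.35563152405118 1.9343935203454516
```

Emit:
{"fn": "carry_out", "kwargs": {"plan": [[20,[1.5,1.5,0],[0,0,9]],[20,[1.5,1.5,0],[0,0,19]],[20,[1.5,1.5,0],[0,0,29]],[20,[1.5,1.5,0],[0,0,39]],[20,[1.5,1.5,0],[0,0,49]]]}}

```text
time_s: 15.48
eef_pos: [0.5549, -0.0963, 0.0753]
tcp_rot: [0.379, 0.926, 0.002, -0.001]
wrist_force: [1.8, 12.0, -7.4]
width: 0.351
finger_force: 97.7
```

Emit:
{"fn": "carry_out", "kwargs": {"plan": [[20,[0,0,0],[0,0,10]],[20,[0,0,0],[0,0,20]],[20,[0,0,0],[0,0,30]],[20,[0,0,0],[0,0,40]],[20,[0,0,0],[0,0,50]]]}}

```text
time_s: 16.1
eef_pos: [0.5576, -0.0953, 0.0758]
tcp_rot: [0.734, 0.679, 0.003, 0.0]
wrist_force: [13.4, 10.7, -16.9]
width: 0.352
finger_force: 112.3
```

```bash
python3 - <<'E'
from h import *
o=r.get_obs();print(o['eef_pos'],o['wrist_force'],o['moment'],o['width'],o['joint_pos'][6], tool([0,0,0]))
E
```

```text
[ 0.55757399 -0.09530949  0.07578503] [ 13.38050974  10.69165703 -16.8906937 ] [ 2.43008809 -3.66058062  0.65178397] 0.351540075300262 0.36837030468958154 [  51.88749308 -563.63956793   73.03528047]
```

Emit:
{"fn": "carry_out", "kwargs": {"plan": [[65,[0,0,0],[0,0,0]],[65,[0,0,0],[0,0,0]],[65,[-2,4,-1],[0,0,0]],[65,[-2,4,-1],[0,0,0]],[65,[-2,4,-1],[0,0,0]]]}}

```text
time_s: 16.73
eef_pos: [0.558, -0.1029, 0.0763]
tcp_rot: [0.733, 0.68, 0.0, -0.0]
wrist_force: [-0.2, 0.5, -0.3]
width: 0.65
finger_force: 0.0
```

```bash
python3 - <<'E'
from h import *
o=r.get_obs();print(o['eef_pos'],o['wrist_force'],o['width'],o['joint_pos'],tool([.5585,-.1,.0765]))
E
```

```text
[ 0.5580215  -0.10293187  0.07634533] [-0.18433939  0.51925672 -0.32038734] 0.6502511419804686 [-0.62990287  0.48421747  0.91457057  1.82673951 -0.43967176  1.04852845
  0.37989025] [ 2.95959601  0.25624393 -0.15445066]
```

Emit:
{"fn": "carry_out", "kwargs": {"plan": [[65,[2,0,0],[0,0,0]],[20,[2,0,0],[0,0,0]],[20,[2,0,0],[0,0,0]],[20,[2,0,0],[0,0,0]],[20,[2,0,0],[0,0,0]]]}}

```text
time_s: 17.35
eef_pos: [0.5574, -0.1004, 0.0766]
tcp_rot: [0.733, 0.68, -0.0, -0.001]
wrist_force: [-7.6, 2.9, 11.2]
width: 0.354
finger_force: 88.1
```

Emit:
{"fn": "carry_out", "kwargs": {"plan": [[20,[0,0,0],[0,0,9]],[20,[0,0,0],[0,0,18]],[20,[0,0,0],[0,0,26]],[20,[0,0,0],[0,0,26]],[20,[0,0,0],[0,0,26]]]}}

```text
time_s: 17.98
eef_pos: [0.5566, -0.1002, 0.0766]
tcp_rot: [0.868, 0.497, -0.001, -0.002]
wrist_force: [-12.2, 3.8, 15.3]
width: 0.353
finger_force: 88.9
```

Emit:
{"fn": "carry_out", "kwargs": {"plan": [[65,[0,0,0],[0,0,0]],[65,[0,0,-20],[0,0,0]],[65,[0,10,-70],[0,0,-10]],[65,[-1,55,-94],[0,0,-20]],[65,[-2,96,-94],[0,0,-30]]]}}

```text
time_s: 18.6
eef_pos: [0.6428, -0.1513, 0.1746]
tcp_rot: [0.706, 0.708, 0.002, 0.002]
wrist_force: [0.4, 1.0, -0.2]
width: 0.651
finger_force: 0.0
```

```bash
python3 - <<'E'
from h import *
o=r.get_obs();print(o['eef_pos'],o['tcp_rot'],o['wrist_force'],o['width'],o['joint_pos'])
b=snap('wrist');t=snap('top')
A=cv2.resize(b[...,::-1],(480,360));B=cv2.resize(t[160:230,260:330,::-1],(360,360))
cv2.imwrite('pics/j.png',cv2.resize(np.hstack([A,B]),(800,343)))
for n in('wrist','top'):
  for k in r.masks_of('lever_grip',n)[:2]:
    m=k['mask'];ys,xs=np.nonzero(m);print(n,k['score'],k['xy'],xs.min(),xs.max(),ys.min(),ys.max())
print(tool([.6387,-.150,.0945]),proj('wrist',[.6387,-.15,.1065]),proj('top',[.6387,-.15,.1065]))
E
```

```text
[ 0.64280075 -0.15134314  0.17458935] [0.70638488 0.70782226 0.0017632  0.00222303] [ 0.41672622  1.02070059 -0.185618  ] 0.6510975799868545 [-0.45514824  0.57459144  0.89546331  1.47651713 -0.45682413  1.30326582
  0.48233063]
wrist 0.88 [246.2, 168.9] 234 269 92 213
[ 1.96929282 -1.41290986 76.61442649] (np.float64(254.95250551395753), np.float64(200.33101115119447)) (np.float64(306.46511439797655), np.float64(174.9770884628105))
```

View pics/j.png

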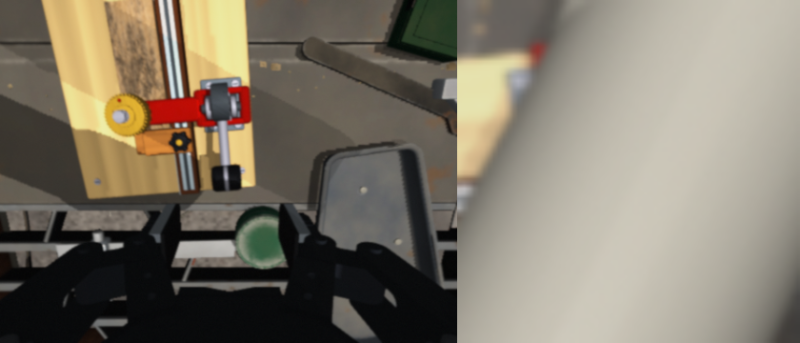

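The lever grip shows at wrist pixel (254,199), and I predicted (255,200), so the geometry is right. I'm descending and pinching.

Emit:
{"fn": "carry_out", "kwargs": {"plan": [[65,[2,-1.5,30],[0,0,-4.5]],[65,[2,-1.5,60],[0,0,-4.5]],[65,[2,-1.5,77],[0,0,-4.5]],[15,[2,-1.5,77],[0,0,-4.5]],[15,[2,-1.5,77],[0,0,-4.5]]], "force": 40}}

```text
time_s: 19.42
eef_pos: [0.6399, -0.1487, 0.0949]
tcp_rot: [0.681, 0.733, 0.001, 0.001]
wrist_force: [2.3, 0.3, -1.2]
width: 0.272
finger_force: 43.8
```

Emit:
{"fn": "carry_out", "kwargs": {"plan": [[15,[0,0,0],[0,0,0]],[15,[0,0,0],[0,0,0]],[15,[0,0,0],[0,0,0]],[15,[0,0,0],[0,0,0]],[15,[0,0,0],[0,0,0]]]}}

```text
time_s: 20.05
eef_pos: [0.6398, -0.1487, 0.0946]
tcp_rot: [0.681, 0.733, 0.001, 0.001]
wrist_force: [4.4, 1.5, 6.7]
width: 0.272
finger_force: 44.8
```

```bash
cat > arc.py <<'E'
from h import *
# arc from current lever angle: rows of tool-frame shift (mm) for lever angles
import sys
o=r.get_obs();q=R.from_quat(o['tcp_rot'])
ju=np.array([-.0802,.9968,0])
print(o['time_s'],o['eef_pos'],q.as_matrix()[:,1],o['wrist_force'],o['width'],'fy',o['wrist_force']@ju)
def p(a): # grip offset from pin (mm) in world
    b=np.pi-np.radians(20)-a
    return 60*(np.cos(b)*ju+np.array([0,0,np.sin(b)]))
a0=float(sys.argv[1])
for a in map(float,sys.argv[2:]):
    t=np.array([0,-np.sin(np.pi-np.radians(20)-a),0])
    print(a,np.round(q.inv().apply(p(a)-p(a0)),1))
E
python3 arc.py 0 .1 .2 .3 .4 .5 .6 .8 1 1.2 1.4 1.6 1.7 1.8 1.9 2 2.1 2.2 2.3 2.4 2.5 2.62
```

```text
20.05 [ 0.63978767 -0.14874673  0.09458888] [0.99727735 0.0736892  0.00279055] [4.36493321 1.48727145 6.68849356] 0.27162960177341394 fy 1.1324445406905352
0.1 [ 2.3  0.  -5.5]
0.2 [  5.2  -0.  -10.8]
0.3 [  8.6  -0.  -15.7]
0.4 [ 12.4  -0.  -20.3]
0.5 [ 16.7  -0.  -24.5]
0.6 [ 21.4  -0.1 -28.3]
0.8 [ 31.8  -0.1 -34.2]
1.0 [ 43.2  -0.2 -38. ]
1.2 [ 55.1  -0.2 -39.5]
1.4 [ 67.   -0.3 -38.5]
1.6 [ 78.5  -0.4 -35.3]
1.7 [ 84.   -0.5 -32.8]
1.8 [ 89.2  -0.5 -29.7]
1.9 [ 94.   -0.5 -26.2]
2.0 [ 98.5  -0.6 -22.2]
2.1 [102.6  -0.6 -17.8]
2.2 [106.2  -0.7 -13. ]
2.3 [109.2  -0.7  -7.9]
2.4 [111.8  -0.7  -2.5]
2.5 [113.8  -0.8   3.2]
2.62 [115.5  -0.8  10.2]
```

Emit:
{"fn": "carry_out", "kwargs": {"plan": [[15,[5,0,-10.5],[0,0,0]],[15,[12.5,0,-20.5],[0,0,0]],[15,[21.5,0,-28.5],[0,0,0]],[15,[32,0,-34],[0,0,0]],[15,[43,0,-38],[0,0,0]]]}}

```text
time_s: 20.68
eef_pos: [0.6363, -0.1069, 0.1324]
tcp_rot: [0.681, 0.732, 0.0, 0.002]
wrist_force: [6.7, -1.6, -3.3]
width: 0.268
finger_force: 43.8
```

```bash
cat > lev.py <<'E'
from h import *
import sys
# mean force over several readings, tangential/radial; grip centre offset calibrated from start pose
P0=np.array([.63979,-.14875,.09459]);ju=np.array([-.0802,.9968,0]);b0=np.pi-np.radians(20)
pin=P0-.06*(np.cos(b0)*ju+np.array([0,0,np.sin(b0)]))
F=[];E=[]
for i in range(4):
    o=r.get_obs();F.append(o['wrist_force']);E.append(o['eef_pos']);r.snapshot('wrist')
F=np.array(F);e=np.mean(E,0)-pin;b=np.arctan2(e[2],e@ju);f=F.mean(0)
t=-np.sin(b)*ju+np.array([0,0,np.cos(b)]);rr=np.cos(b)*ju+np.array([0,0,np.sin(b)])
print('t',o['time_s'],'angle',round(b0-b,3),'rad mm',np.hypot(e[2],e@ju)*1e3,'push N (resisting +)',round(f@t,2),'radial',round(f@rr,2),'std',F.std(0).round(2), 'width',o['width'])
E
python3 lev.py; python3 arc.py 1 1.2 1.35 1.5 1.6 1.7 1.75 1.8 1.9 2 2.1 2.2 2.3 2.4 2.5 2.62|tail -15
```

```text
t 20.825 angle 0.999 rad mm 60.0183511026555 push N (resisting +) 0.94 radial 4.56 std [2.25 0.7  5.35] width 0.2737040649153063
1.2 [11.9 -0.1 -1.5]
1.35 [20.9 -0.1 -1. ]
1.5 [29.7 -0.2  0.8]
1.6 [35.4 -0.2  2.7]
1.7 [40.8 -0.3  5.2]
1.75 [43.4 -0.3  6.7]
1.8 [46.  -0.3  8.2]
1.9 [50.9 -0.4 11.8]
2.0 [55.3 -0.4 15.8]
2.1 [59.4 -0.5 20.2]
2.2 [63.  -0.5 25. ]
2.3 [66.1 -0.5 30.1]
2.4 [68.7 -0.6 35.5]
2.5 [70.7 -0.6 41.2]
2.62 [72.3 -0.6 48.2]
```

Emit:
{"fn": "carry_out", "kwargs": {"plan": [[15,[6,0,-1],[0,0,0]],[15,[12,0,-1.5],[0,0,0]],[15,[18,0,-1.3],[0,0,0]],[15,[24,0,-0.5],[0,0,0]],[15,[29.7,0,0.8],[0,0,0]]]}}

```text
time_s: 21.5
eef_pos: [0.6342, -0.0766, 0.1319]
tcp_rot: [0.681, 0.732, 0.001, 0.001]
wrist_force: [3.3, 0.4, 8.2]
width: 0.266
finger_force: 45.1
```

```bash
python3 lev.py; python3 arc.py 1.5 1.6 1.7 1.75 1.8 1.9 2 2.1 2.2 2.3 2.4 2.5 2.62|tail -12
```

```text
t 21.65 angle 1.506 rad mm 59.98869287183356 push N (resisting +) 0.72 radial 8.88 std [0.47 0.99 0.44] width 0.26804375799607816
1.6 [ 5.7 -0.   1.9]
1.7 [11.1 -0.1  4.4]
1.75 [13.8 -0.1  5.9]
1.8 [16.3 -0.1  7.5]
1.9 [21.2 -0.2 11. ]
2.0 [25.6 -0.2 15. ]
2.1 [29.7 -0.2 19.4]
2.2 [33.3 -0.3 24.2]
2.3 [36.4 -0.3 29.4]
2.4 [38.9 -0.3 34.8]
2.5 [40.9 -0.3 40.4]
2.62 [42.6 -0.4 47.4]
```

Emit:
{"fn": "carry_out", "kwargs": {"plan": [[15,[5.7,0,1.9],[0,0,0]],[15,[11,0,4.4],[0,0,0]],[15,[16.3,0,7.5],[0,0,0]],[15,[21,-0.2,11],[0,0,0]],[15,[21,-0.2,11],[0,0,0]]]}}

```text
time_s: 22.32
eef_pos: [0.6324, -0.054, 0.1201]
tcp_rot: [0.68, 0.733, 0.001, 0.0]
wrist_force: [5.5, 3.7, 5.3]
width: 0.273
finger_force: 44.8
```

```bash
python3 lev.py; python3 arc.py 1.9 2 2.1 2.2 2.3 2.4 2.5 2.62|tail -7
```

```text
t 22.475 angle 1.917 rad mm 60.09004350254606 push N (resisting +) 0.74 radial 7.47 std [0.95 0.57 0.73] width 0.27397066052415026
2.0 [ 4.5 -0.   4. ]
2.1 [ 8.5 -0.1  8.4]
2.2 [12.1 -0.1 13.2]
2.3 [15.2 -0.1 18.4]
2.4 [17.8 -0.2 23.8]
2.5 [19.8 -0.2 29.4]
2.62 [21.4 -0.2 36.4]
```

```bash
python3 arc.py 1.9 1.5 1.1 .7 .35 0 -.02|tail -6
```

```text
1.5 [-21.2   0.1 -11. ]
1.1 [-44.9   0.3 -12.9]
0.7 [-67.5   0.4  -5.4]
0.35 [-83.6   0.5   8. ]
0.0 [-94.1   0.5  26.1]
-0.02 [-94.5   0.5  27.2]
```

Emit:
{"fn": "carry_out", "kwargs": {"plan": [[15,[-21,0,-11],[0,0,0]],[15,[-45,0.3,-13],[0,0,0]],[15,[-67.5,0.4,-5.5],[0,0,0]],[15,[-83.5,0.5,8],[0,0,0]],[15,[-94,0.5,26],[0,0,0]]]}}

```text
time_s: 23.15
eef_pos: [0.6397, -0.1492, 0.0936]
tcp_rot: [0.681, 0.732, 0.001, 0.0]
wrist_force: [-1.7, 25.5, 62.2]
width: 0.268
finger_force: 53.7
```

Emit:
{"fn": "carry_out", "kwargs": {"plan": [[15,[0,0,0],[0,0,0]],[65,[0,0,0],[0,0,0]],[65,[0,0,0],[0,0,0]],[65,[0,0,-40],[0,0,0]],[65,[15,-15,-80],[0,0,0]]]}}

```text
time_s: 23.78
eef_pos: [0.6221, -0.1362, 0.174]
tcp_rot: [0.681, 0.732, -0.001, -0.0]
wrist_force: [0.2, -0.3, 0.3]
width: 0.652
finger_force: 0.0
```

```bash
python3 - <<'E'
from h import *
o=r.get_obs();print(o['time_s'],o['eef_pos'],o['wrist_force'],o['width'],o['joint_pos'][6],tool([.5566,-.1,.0766]))
E
```

```text
23.775 [ 0.6221483  -0.136161    0.17397921] [ 0.19693751 -0.28527225  0.28804951] 0.6521950342118845 0.5207398439690974 [ 40.86583454 -62.61298975  97.45001148]
```

Emit:
{"fn": "carry_out", "kwargs": {"plan": [[65,[25,-38,0],[0,0,0]],[65,[41,-62.5,15],[0,0,0]],[65,[41,-62.5,60],[0,0,0]],[65,[41,-62.5,97],[0,0,0]],[65,[41,-62.5,97],[0,0,0]]]}}

```text
time_s: 24.4
eef_pos: [0.5563, -0.099, 0.075]
tcp_rot: [0.681, 0.732, -0.001, -0.001]
wrist_force: [-0.1, -0.1, -0.3]
width: 0.651
finger_force: 0.0
```

Emit:
{"fn": "carry_out", "kwargs": {"plan": [[20,[0,0,0],[0,0,0]],[20,[0,0,0],[0,0,0]],[20,[0,0,0],[0,0,0]],[20,[0,0,0],[0,0,9]],[20,[0,0,0],[0,0,19]]], "force": 90}}

```text
time_s: 25.02
eef_pos: [0.5573, -0.0992, 0.0775]
tcp_rot: [0.794, 0.608, 0.0, -0.0]
wrist_force: [-5.3, -0.3, 6.0]
width: 0.355
finger_force: 88.7
```

```bash
python3 - <<'E'
from h import *
o=r.get_obs();print(o['time_s'],o['eef_pos'],o['wrist_force'],o['moment'],o['width'],o['joint_pos'][6])
E
```

```text
25.025 [ 0.55728937 -0.09917629  0.07752399] [-5.29359802 -0.29149952  6.03355479] [-0.01795601  1.0196656   0.39183334] 0.3547856968741838 0.2099641230489312
```

Emit:
{"fn": "carry_out", "kwargs": {"plan": [[20,[0,0,0],[0,0,10]],[20,[0,0,0],[0,0,20]],[20,[0,0,0],[0,0,30]],[20,[0,0,0],[0,0,40]],[20,[0,0,0],[0,0,50]]]}}

```text
time_s: 25.65
eef_pos: [0.5569, -0.0988, 0.0775]
tcp_rot: [0.976, 0.216, -0.0, -0.001]
wrist_force: [-7.6, 1.2, 8.4]
width: 0.35
finger_force: 88.9
```

Emit:
{"fn": "carry_out", "kwargs": {"plan": [[20,[0,0,0],[0,0,10]],[20,[0,0,0],[0,0,20]],[20,[0,0,0],[0,0,30]],[20,[0,0,0],[0,0,40]],[20,[0,0,0],[0,0,50]]]}}

```text
time_s: 26.28
eef_pos: [0.5569, -0.0984, 0.0775]
tcp_rot: [0.976, -0.217, -0.001, -0.001]
wrist_force: [-7.1, 3.6, 10.2]
width: 0.352
finger_force: 89.1
```

Emit:
{"fn": "carry_out", "kwargs": {"plan": [[20,[0,0,0],[0,0,10]],[20,[0,0,0],[0,0,20]],[20,[0,0,0],[0,0,30]],[20,[0,0,0],[0,0,30]],[20,[0,0,0],[0,0,30]]]}}

```text
time_s: 26.9
eef_pos: [0.5571, -0.0981, 0.0775]
tcp_rot: [0.888, -0.46, -0.001, -0.001]
wrist_force: [-6.6, 4.1, 10.5]
width: 0.352
finger_force: 89.3
```

```bash
python3 - <<'E'
from h import *
o=r.get_obs();print(o['time_s'],o['eef_pos'],o['tcp_rot'],o['wrist_force'],o['moment'],o['width'],o['joint_pos'])
print(tool([.6398,-.1487,.175]))
E
```

```text
26.9 [ 0.55709243 -0.09812575  0.0774556 ] [ 8.87801887e-01 -4.60224036e-01 -9.47120106e-04 -8.65169285e-04] [-6.60555239  4.06948735 10.54320802] [ 0.87360391  1.3846399  -0.3902511 ] 0.3523409020770704 [-0.85354673  0.76872371  1.31445916  1.83668526 -0.8058528   1.20591554
 -1.80224705]
[ 88.75770772 -38.50124947 -97.73908629]
```

Emit:
{"fn": "carry_out", "kwargs": {"plan": [[65,[0,0,0],[0,0,0]],[65,[0,0,-15],[0,0,0]],[65,[10,0,-60],[0,0,-10]],[65,[30,-13,-97],[0,0,-20]],[65,[60,-26,-97],[0,0,-30]]]}}

```text
time_s: 27.52
eef_pos: [0.6156, -0.1329, 0.1771]
tcp_rot: [0.977, -0.211, 0.003, -0.001]
wrist_force: [-0.2, 1.0, -0.2]
width: 0.649
finger_force: 0.0
```

Emit:
{"fn": "carry_out", "kwargs": {"plan": [[65,[0,0,0],[0,0,-10.5]],[65,[0,0,0],[0,0,-21]],[65,[0,0,0],[0,0,-31]],[65,[0,0,0],[0,0,-42]],[65,[0,0,0],[0,0,-52]]]}}

```text
time_s: 28.15
eef_pos: [0.6135, -0.133, 0.1739]
tcp_rot: [0.971, 0.238, 0.0, 0.0]
wrist_force: [-0.6, -0.4, 0.4]
width: 0.65
finger_force: 0.0
```

Emit:
{"fn": "carry_out", "kwargs": {"plan": [[65,[0,0,0],[0,0,-10.5]],[65,[0,0,0],[0,0,-21]],[65,[0,0,0],[0,0,-31]],[65,[0,0,0],[0,0,-42]],[65,[0,0,0],[0,0,-52]]]}}

```text
time_s: 28.78
eef_pos: [0.6135, -0.1331, 0.1739]
tcp_rot: [0.769, 0.64, 0.0, 0.0]
wrist_force: [-0.4, 0.2, -0.2]
width: 0.649
finger_force: 0.0
```

```bash
python3 - <<'E'
from h import *
o=r.get_obs();print(o['time_s'],o['eef_pos'],o['tcp_rot'],o['wrist_force'],o['width'],o['joint_pos'])
y=R.from_quat(o['tcp_rot']).as_matrix()[:,1];print(np.degrees(np.arctan2(y[1],y[0])),tool([.6398,-.1487,.0946]))
E
```

```text
28.775 [ 0.61346942 -0.13312643  0.17391007] [7.68597748e-01 6.39732262e-01 2.28687267e-04 2.87250111e-04] [-0.36954944  0.22591964 -0.17629042] 0.6489021378768697 [-0.44816686  0.45906177  0.78694936  1.56490175 -0.3362289   1.25745974
  0.20881154]
-10.456277569604163 [-10.53507106  28.66146394  79.33130421]
```

Emit:
{"fn": "carry_out", "kwargs": {"plan": [[65,[-10.5,28.7,0],[0,0,-8]],[65,[-10.5,28.7,25],[0,0,-14.7]],[65,[-10.5,28.7,60],[0,0,-14.7]],[65,[-10.5,28.7,79.5],[0,0,-14.7]],[65,[-10.5,28.7,79.5],[0,0,-14.7]]]}}

```text
time_s: 29.4
eef_pos: [0.6389, -0.1484, 0.0931]
tcp_rot: [0.683, 0.731, -0.001, -0.001]
wrist_force: [0.4, -0.5, 0.7]
width: 0.649
finger_force: 0.0
```

Emit:
{"fn": "carry_out", "kwargs": {"plan": [[15,[0,0,0],[0,0,0]],[15,[0,0,0],[0,0,0]],[15,[0,0,0],[0,0,0]],[15,[0,0,0],[0,0,0]],[15,[0,0,0],[0,0,0]]], "force": 40}}

```text
time_s: 30.02
eef_pos: [0.6402, -0.1488, 0.0955]
tcp_rot: [0.683, 0.731, 0.001, 0.001]
wrist_force: [-1.9, 0.2, 6.2]
width: 0.271
finger_force: 42.5
```

```bash
python3 lev.py; python3 arc.py 0 .3 .6 .9 1.2 1.5|tail -5;  python3 arc.py 1.5 1.6 1.7 1.75 1.8 1.85 |tail -5
```

```text
t 30.175 angle 0.014 rad mm 60.477061140671005 push N (resisting +) -6.12 radial 2.1 std [0.32 0.43 0.3 ] width 0.26837951374647556
0.3 [  8.6  -0.1 -15.7]
0.6 [ 21.4  -0.2 -28.3]
0.9 [ 37.4  -0.4 -36.4]
1.2 [ 55.1  -0.6 -39.5]
1.5 [ 72.9  -0.8 -37.2]
1.6 [ 5.7 -0.1  1.9]
1.7 [11.1 -0.1  4.4]
1.75 [13.8 -0.2  5.9]
1.8 [16.3 -0.2  7.4]
1.85 [18.8 -0.2  9.1]
```

Emit:
{"fn": "carry_out", "kwargs": {"plan": [[15,[8.5,0,-17],[0,0,0]],[15,[21.5,-0.2,-29.5],[0,0,0]],[15,[37.5,-0.4,-37.5],[0,0,0]],[15,[55,-0.6,-40.5],[0,0,0]],[15,[73,-0.8,-38.2],[0,0,0]]]}}

```text
time_s: 30.85
eef_pos: [0.6342, -0.076, 0.1332]
tcp_rot: [0.683, 0.731, 0.0, 0.001]
wrist_force: [5.1, -10.1, -5.7]
width: 0.272
finger_force: 41.1
```

```bash
python3 lev.py
```

```text
t 31.0 angle 1.52 rad mm 61.30482267802164 push N (resisting +) 6.73 radial 0.64 std [1.25 2.43 4.79] width 0.2702262578181795
```

```bash
python3 lev.py;python3 arc.py 1.52 1.6 1.7 1.75 1.8 1.85 |tail -5
```

```text
t 31.2 angle 1.486 rad mm 61.25299512282907 push N (resisting +) 6.08 radial 3.97 std [0.3  0.68 0.43] width 0.2676271822904402
1.6 [ 4.5 -0.1  1.6]
1.7 [10.  -0.1  4.1]
1.75 [12.6 -0.2  5.5]
1.8 [15.2 -0.2  7.1]
1.85 [17.6 -0.2  8.8]
```

Emit:
{"fn": "carry_out", "kwargs": {"plan": [[15,[3,0,1],[0,0,0]],[15,[6.5,-0.1,2.4],[0,0,0]],[15,[10,-0.1,4],[0,0,0]],[15,[13.5,-0.2,6],[0,0,0]],[15,[16.5,-0.2,8],[0,0,0]]]}}

```text
time_s: 31.88
eef_pos: [0.6333, -0.0603, 0.1261]
tcp_rot: [0.683, 0.73, 0.001, 0.001]
wrist_force: [-1.1, -3.2, 13.1]
width: 0.272
finger_force: 43.6
```

```bash
sed -i 's/r.snapshot(.wrist.)$/(print(o["wrist_force"].round(1)),r.snapshot("wrist"))/;s/range(4)/range(6)/' lev.py; python3 lev.py;python3 arc.py 1.8 1.9 2 2.1 2.2 2.3 2.4 2.5 2.62 |tail -8
```

```text
[-1.1 -3.2 13.1]
[ 0.5 -3.  11.3]
[-0.1 -2.7 10.2]
[-0.3 -2.   9.8]
[-0.5 -1.7 10.3]
[ 0.2 -2.2 11.5]
t 32.125 angle 1.787 rad mm 61.19609010090193 push N (resisting +) 7.98 radial 8.02 std [0.52 0.53 1.11] width 0.26993907434514836
1.9 [ 4.9 -0.1  3.5]
2.0 [ 9.3 -0.1  7.5]
2.1 [13.4 -0.2 11.9]
2.2 [17.  -0.2 16.7]
2.3 [20.1 -0.3 21.9]
2.4 [22.6 -0.3 27.3]
2.5 [24.7 -0.4 32.9]
2.62 [26.3 -0.4 39.9]
```

```bash
python3 arc.py 1.787 1.4 1.0 .6 .3 0.03|tail -5
```

```text
1.4 [-21.5   0.3  -8.4]
1.0 [-45.3   0.6  -7.9]
0.6 [-67.1   0.8   1.9]
0.3 [-79.9   1.   14.4]
0.03 [-87.9   1.1  28.5]
```

Emit:
{"fn": "carry_out", "kwargs": {"plan": [[15,[-21.5,0.3,-9.5],[0,0,0]],[15,[-45.5,0.6,-9.5],[0,0,0]],[15,[-67,0.8,0],[0,0,0]],[15,[-80,1,12.5],[0,0,0]],[15,[-88,1,26.5],[0,0,0]]]}}

```text
time_s: 32.8
eef_pos: [0.6398, -0.1482, 0.0973]
tcp_rot: [0.683, 0.731, 0.0, 0.001]
wrist_force: [3.8, -0.3, 0.5]
width: 0.275
finger_force: 43.8
```

Emit:
{"fn": "carry_out", "kwargs": {"plan": [[65,[0,0,0],[0,0,0]],[65,[0,0,0],[0,0,0]],[65,[0,0,-20],[0,0,0]],[65,[0,0,-55],[0,0,0]],[65,[15,-15,-80],[0,0,0]]]}}

```text
time_s: 33.42
eef_pos: [0.6242, -0.134, 0.1809]
tcp_rot: [0.683, 0.73, 0.001, 0.001]
wrist_force: [0.2, 0.3, 0.6]
width: 0.651
finger_force: 0.0
```

```bash
python3 - <<'E'
from h import *
o=r.get_obs();print(o['time_s'],o['eef_pos'],o['wrist_force'],o['width'],o['joint_pos'],tool([.557,-.0985,.0775]))
E
```

```text
33.425 [ 0.62415962 -0.13402426  0.18092302] [0.23936405 0.34871061 0.64458936] 0.6509803663526896 [-0.40403516  0.46294543  0.73551189  1.52626496 -0.31863779  1.27265946
  0.43932979] [ 40.06558205 -64.90086742 103.20530032]
```

Emit:
{"fn": "carry_out", "kwargs": {"plan": [[65,[25,-38,5],[0,0,0]],[65,[40,-65,20],[0,0,0]],[65,[40,-65,65],[0,0,0]],[65,[40,-65,103],[0,0,0]],[65,[40,-65,103],[0,0,0]]]}}

```text
time_s: 34.05
eef_pos: [0.5558, -0.0974, 0.0748]
tcp_rot: [0.683, 0.731, -0.0, -0.0]
wrist_force: [-0.3, -0.6, 0.6]
width: 0.653
finger_force: 0.0
```

Emit:
{"fn": "carry_out", "kwargs": {"plan": [[20,[0,0,0],[0,0,0]],[20,[0,0,0],[0,0,0]],[20,[0,0,0],[0,0,0]],[20,[0,0,0],[0,0,-6]],[20,[0,0,0],[0,0,-12]]], "force": 90}}

```text
time_s: 34.67
eef_pos: [0.5571, -0.0977, 0.0768]
tcp_rot: [0.601, 0.799, 0.001, 0.001]
wrist_force: [-0.4, 1.2, 5.7]
width: 0.352
finger_force: 88.4
```

Emit:
{"fn": "carry_out", "kwargs": {"plan": [[20,[0,0,0],[0,0,0]],[65,[0,0,0],[0,0,0]],[65,[0,0,0],[0,0,0]],[65,[0,0,-40],[0,0,0]],[65,[0,0,-98],[0,0,0]]]}}

```text
time_s: 35.3
eef_pos: [0.5547, -0.0976, 0.1728]
tcp_rot: [0.603, 0.798, -0.001, -0.001]
wrist_force: [0.7, 1.0, 0.3]
width: 0.645
finger_force: 0.0
```

```bash
python3 - <<'E'
from h import *
o=r.get_obs();print(o['time_s'],o['eef_pos'],o['wrist_force'],o['width'])
y=R.from_quat(o['tcp_rot']).as_matrix()[:,1];print(np.degrees(np.arctan2(y[1],y[0])),tool([.6398,-.1487,.0955]))
E
```

```text
35.3 [ 0.55471265 -0.0975651   0.17277978] [0.67083368 0.95607787 0.30609066] 0.6447737601332864
15.893426692655014 [-72.52272159  68.09116299  77.01199533]
```

Emit:
{"fn": "carry_out", "kwargs": {"plan": [[65,[-36,34,0],[0,0,6]],[65,[-72.5,68,0],[0,0,11.5]],[65,[-72.5,68,30],[0,0,11.5]],[65,[-72.5,68,65],[0,0,11.5]],[65,[-72.5,68,77.5],[0,0,11.5]]]}}

```text
time_s: 35.92
eef_pos: [0.64, -0.1484, 0.0931]
tcp_rot: [0.679, 0.734, -0.001, -0.001]
wrist_force: [0.8, 0.7, 0.0]
width: 0.652
finger_force: 0.0
```

Emit:
{"fn": "carry_out", "kwargs": {"plan": [[15,[0,0,0],[0,0,0]],[15,[0,0,0],[0,0,0]],[15,[0,0,0],[0,0,0]],[15,[0,0,0],[0,0,0]],[15,[0,0,0],[0,0,0]]], "force": 40}}

```text
time_s: 36.55
eef_pos: [0.6406, -0.1491, 0.0968]
tcp_rot: [0.68, 0.734, 0.0, -0.0]
wrist_force: [-7.0, 1.1, 3.9]
width: 0.27
finger_force: 41.5
```

```bash
python3 lev.py|tail -1; python3 arc.py 0 .3 .6 .9 1.2 1.5|tail -5
```

```text
t 36.8 angle 0.032 rad mm 61.24333614007547 push N (resisting +) -4.07 radial 0.55 std [0.32 0.45 0.19] width 0.2750530026187417
0.3 [  8.6  -0.  -15.7]
0.6 [ 21.5  -0.1 -28.2]
0.9 [ 37.4  -0.2 -36.4]
1.2 [ 55.1  -0.2 -39.4]
1.5 [ 72.9  -0.3 -37.1]
```

Emit:
{"fn": "carry_out", "kwargs": {"plan": [[15,[8.5,-1,-16.5],[0,0,0]],[15,[21.5,-1.5,-29],[0,0,0]],[15,[37.5,-1.7,-37],[0,0,0]],[15,[55,-1.7,-40],[0,0,0]],[15,[73,-1.8,-37.5],[0,0,0]]]}}

```text
time_s: 37.48
eef_pos: [0.6343, -0.0761, 0.1343]
tcp_rot: [0.68, 0.734, 0.0, 0.001]
wrist_force: [2.1, -8.0, -0.6]
width: 0.267
finger_force: 41.3
```

```bash
python3 lev.py|tail -1;python3 lev.py|tail -1;python3 arc.py 1.5 1.6 1.7 1.75 1.8 1.85 |tail -5
```

```text
t 37.725 angle 1.509 rad mm 62.247089766329594 push N (resisting +) 5.78 radial 7.2 std [1.21 2.11 4.1 ] width 0.27346527761453393
t 38.025 angle 1.484 rad mm 62.240678719953436 push N (resisting +) 5.36 radial 9.57 std [0.26 0.39 0.42] width 0.26983167438585437
1.6 [ 5.7 -0.   1.9]
1.7 [11.1 -0.1  4.4]
1.75 [13.8 -0.1  5.9]
1.8 [16.3 -0.1  7.4]
1.85 [18.8 -0.1  9.1]
```

Emit:
{"fn": "carry_out", "kwargs": {"plan": [[15,[3,0,1],[0,0,0]],[15,[6.5,-0.1,2.4],[0,0,0]],[15,[10,-0.1,4],[0,0,0]],[15,[13.5,-0.2,6],[0,0,0]],[15,[17,-0.2,8],[0,0,0]]]}}

```text
time_s: 38.7
eef_pos: [0.6332, -0.0595, 0.1265]
tcp_rot: [0.68, 0.734, 0.001, 0.001]
wrist_force: [-1.5, -3.0, 12.0]
width: 0.267
finger_force: 42.9
```

```bash
python3 lev.py|tail -1;python3 lev.py|tail -1;python3 arc.py 1.8 1.9 2 2.1 2.2 2.3 2.4 2.5 2.62 |tail -8
```

```text
t 38.95 angle 1.795 rad mm 62.00201155023673 push N (resisting +) 6.93 radial 8.05 std [0.38 0.9  0.81] width 0.2716312863700585
t 39.25 angle 1.796 rad mm 61.99950625308232 push N (resisting +) 6.32 radial 7.66 std [0.18 0.38 0.34] width 0.2699474007821839
1.9 [ 4.9 -0.   3.5]
2.0 [ 9.3 -0.   7.5]
2.1 [13.4 -0.1 11.9]
2.2 [17.  -0.1 16.7]
2.3 [20.1 -0.1 21.9]
2.4 [22.6 -0.1 27.3]
2.5 [24.6 -0.2 32.9]
2.62 [26.3 -0.2 39.9]
```

Resting reading is about 6.5 N near the peak, so about 7.5 N moving and 135–140 N at lock. I'm finishing the throw.

Emit:
{"fn": "carry_out", "kwargs": {"plan": [[15,[5,0,3.5],[0,0,0]],[15,[9.3,0,7.5],[0,0,0]],[15,[13.4,0,12],[0,0,0]],[15,[17,0,16.7],[0,0,0]],[15,[20,0,22],[0,0,0]]]}}

```text
time_s: 39.92
eef_pos: [0.6313, -0.0389, 0.1029]
tcp_rot: [0.679, 0.734, 0.001, 0.001]
wrist_force: [4.2, -2.6, 1.3]
width: 0.271
finger_force: 41.6
```

Emit:
{"fn": "carry_out", "kwargs": {"plan": [[15,[2.5,0,5.5],[0,0,0]],[15,[4.5,0,11],[0,0,0]],[15,[6,0,17],[0,0,0]],[15,[6.2,0,19.5],[0,0,0]],[15,[6.2,0,19.5],[0,0,0]]]}}

```text
time_s: 40.55
eef_pos: [0.6315, -0.034, 0.087]
tcp_rot: [0.68, 0.733, 0.001, 0.001]
wrist_force: [-9.9, -3.0, 35.6]
width: 0.27
finger_force: 45.9
```

```bash
python3 lev.py|tail -1
```

```text
t 40.8 angle 2.576 rad mm 60.083426565407535 push N (resisting +) 35.15 radial 6.03 std [0.61 0.45 0.27] width 0.26906418280839434
```

It's hard against the stop at 35 N. Relieving, releasing and lifting off.

Emit:
{"fn": "carry_out", "kwargs": {"plan": [[15,[0,0,-5],[0,0,0]],[65,[0,0,-5],[0,0,0]],[65,[0,0,-5],[0,0,0]],[65,[0,0,-50],[0,0,0]],[65,[0,0,-110],[0,0,0]]]}}

```text
time_s: 41.48
eef_pos: [0.6288, -0.0322, 0.1925]
tcp_rot: [0.679, 0.734, -0.002, -0.002]
wrist_force: [0.9, 1.1, 0.8]
width: 0.645
finger_force: 0.0
```

```bash
python3 - <<'E'
from h import *
o=r.get_obs();print(o['time_s'],o['eef_pos'],o['wrist_force'],o['width'])
a=snap('wrist');b=snap('scene')
A=cv2.resize(a[...,::-1],(480,360));B=cv2.resize(b[170:280,180:310,::-1],(426,360))
cv2.imwrite('pics/k.png',cv2.resize(np.hstack([A,B]),(800,318)))
E
```

```text
41.475 [ 0.62880225 -0.03216658  0.19245507] [0.94372385 1.05623042 0.78981082] 0.6454522934809526
```

View pics/k.png

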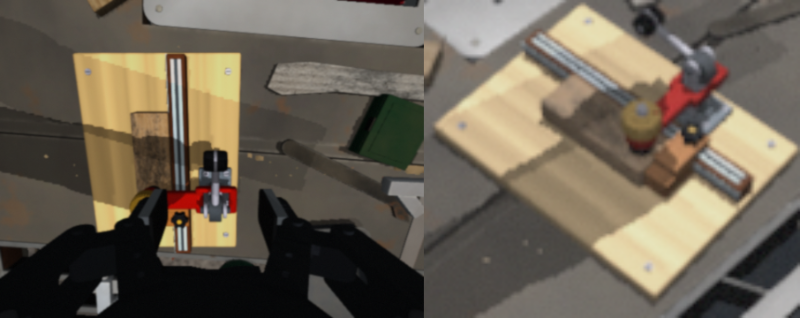

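The lever is over to the left (wrist (215,160), scene (648,20)), and the pad is down on the block. The block is flush against the fence and the stop, and the robot is clear.

```bash
python3 -c "
from h import *
print(r.hand_in())"
```

```text
the job is handed in; nothing more can be done
None
```

I handed the job in after 41.5 s: the block is home against the fence and stop, and the lever is fully over to the left. The clamp force is about 137 N, estimated from the lever-grip readings; the hand-in gave no verdict.

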